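# Shut the refilled drawer and hold the craft chest's lid half open

## Task

I am restocking the wooden craft chest: its drawer is already full of wood slices, so first push the drawer fully home while the lid is still shut. Then raise the blue lid to 45 degrees (within 6 degrees either way) and hold it still there so that I can fill the tray beneath; it springs shut by itself, so finish while still holding it, with the drawer still home. Leave everything else on the table standing where it is.

Things in the scene. Friction and masses are not known exactly. Their poses are not given: they have to be found in the camera images.
- chest: Wooden craft chest, fixed to the table: 200 deep (its x) x 280 wide (its y) x 120 high without the lid. Origin: centre of its underside, on the table. Its x axis points from its front (drawer side, towards the robot) to its back (lid hinge), z up. It stands turned by up to 0.3 rad. The drawer fills the front from 12 to 72 mm height; above it is a tray under the blue lid.
- drawer (a joint): How far the white-fronted drawer is pulled out towards the chest's -x, in m: 0 = fully home, its front flush with the chest's front (chest x = -100 mm); 0.1 = end of travel. It starts 0.03 to 0.065 out. It slides with 1.5 N of friction and stays where it is left.
- drawer_handle (a point): Middle of the drawer's dark steel bar handle: a round bar of 12 mm diameter and 112 mm length parallel to the chest's y, 40 mm in front of the drawer front and 65 mm above the table. Moves with the drawer: in the chest's frame at x = -140 mm - drawer value, y = 0, z = 65 mm.
- lid (a joint): Opening angle of the chest's blue lid in rad: 0 = shut (level), 0.785 = 45 degrees, 1.9 = stop. It is hinged along the chest's back top edge, its front edge rising. A spring and its weight (about 0.35 kg) always push it shut, about 3 to 5 N at the handle; it does not stay open by itself. Starts shut.
- lid_panel: The blue lid with its handle, a plate 200 x 280 x 10 mm, flush with the chest's front. Origin: on the hinge axis, mid-width, at the underside (chest x = 100, y = 0, z = 120.5 mm). Its x axis points from its free edge to the hinge, y along the hinge (= chest y), z out of its upper face (up when shut).
- lid_handle (a point): Middle of the lid's bright steel bar handle: round bar, 10 mm diameter, 120 mm long, parallel to the chest's y, its middle line 40 mm above the lid's upper face, on two posts 90 mm apart. In the lid's frame at x = -175, y = 0, z = 50 mm; with the lid shut at chest x = -75, y = 0, z = 170.5 mm. Turns about the hinge with the lid.
- mug: Bystander, loose, to be left alone: blue mug, radius 40, height 85, handle on its +y side (mm); origin: centre of its underside.
- bottle_blue: Bystander, loose, to be left alone: blue paint bottle with white cap, radius 30, height 160 (mm); origin: centre of its underside.
- peg_bowl: Bystander, loose, to be left alone: green bowl of wooden pegs, rim radius 65, height 55 (mm); origin: centre of its underside.
- brush_pot: Bystander, loose, to be left alone: white pot of brushes, radius 42, pot height 90, brushes up to 165 (mm); origin: centre of its underside.
- paint_jar: Bystander, loose, to be left alone: red paint jar with white lid, radius 32, height 75, standing 220 mm or so to the +y side of the chest's middle (mm); origin: centre of its underside.
- wood_slice: Bystander, loose, to be left alone: flat round slice of a branch, radius 45, thickness 14, lying on the table 220 mm or so to the -y side of the chest's middle (mm); origin: centre of its underside.

How it is judged:
By the outcome, as a careful person would: the job done as asked, in the order asked, and still so for the second after the job is handed in, while the arm keeps its last pose, push and grip.
It also fails if it takes over 42 s, if anything falls off the work surface, if the arm or the gripper's body presses on something with over 40 N, if the wrist force passes 120 N, or if a joint passes its speed limit or range.

## Robot

A 7-joint arm with a two-finger parallel gripper is mounted at the origin on the work surface. World frame = base frame: x ahead of the robot, y to its left, z up, the work surface at z = 0. Lengths are in mm, angles in rad, forces in N, time in s.
With the tool pointing down it reaches from about 400 to 875 mm from the base axis. Payload 4.4 kg.
Tool frame: the origin (TCP) lies midway between the tips of the shut fingers; the grasp point (between the pads) lies 19 mm behind it; z points along the fingers, y is the line along which they close (so a half turn about z gives the same grasp; the last joint's range is limited). The gripper opens to 85 mm and grips with 20 to 120 N. Pads are 22 mm wide; open, the fingers measure 114 mm over their backs; the gripper's body (76 mm by 85 mm) begins 54 mm behind the grasp point. The pads swing forward as they close: fully open they stand 13 mm farther back than shut.
Start: joints at [-1.29, 0.628, 0.038, 1.517, -0.027, 0.996, -0.02], TCP at [220.905, 611.325, 231.313] pointing down, gripper open.
Joint ranges: [-3.06, 3.06], [-0.37, 2.12], [-1.25, 1.32], [0.18, 2.47], [-1.1, 4.24], [0.23, 1.98], [-2.94, 2.94]. Speed limits (rad/s): [2.57, 2.57, 3.14, 3.14, 3.14, 3.14, 3.14].

## Interface

Orientations are given as [roll, pitch, yaw] about the fixed x, y, z axes, in that order (R = Rz(yaw) Ry(pitch) Rx(roll)).
In Python, from cell import monitor, cams, ctrl gives the robot as it stands.
- The arm moves only by the tool drive_tool, never from a script. Its argument "motion" is a list of rows, each an object with "fingers": the opening, from 0 (shut) to 1 (fully open); "linear": the shift along the tool's x, y, z in m, a list of three; "twist": the turn about the tool's z in rad. In form: [{"fingers": fingers, "linear": [x, y, z], "twist": twist}, ...]. A call has 1 to 5 rows; each row shifts and turns the commanded pose from where the row before left it, along the tool's axes as they then stand; what a row does not reach is not made up. A row lasts 1/12 s, in which the tool goes at most 41.7 mm and 7.16 degrees, less where a joint would pass 70% of its speed; a pose out of reach is approached as far as the arm can. A call with a gripper value outside its range is refused whole. The fingers move at their own pace and stop on an object; the grip force is fixed at half the most. Time passes only in rows, so rows that do not move let the fingers close. It gives the time, the measured TCP pose, the force, the opening and the grip force at its end, in the units of the state.
- monitor.read_state(): the state, without advancing time (a new reading comes with each control period).
- cams.get_image(name): name is "scene" or "top"; returns a dict with "color" (384x512x3 uint8, blue, green, red), "K" (3x3 intrinsics, pixels), "R" (3x3) and "t" (3): a world point X has camera coordinates R X + t. Camera axes: x right, y down, z forward; pixel columns grow to the right and rows downward; lengths in mm; the calibration is good to about 2 mm. A picture is of the moment at which its call begins. There is no depth.
- ctrl.finish_job(): hands the job in; it is judged then, once.
The state is a dict: "clock": time; "qpos": joint angles; "qd": joint speeds; "tau": joint torques, N m; "eef_pos": TCP position; "tool_rot": TCP orientation; "force": force on the tool from outside, world axes, zero at the start; "torque": the same for the moment, N m; "width": finger opening in mm; "gripper_force": force on a finger pad.
Only numpy, scipy, OpenCV 4.12 (cv2) and the standard library are available. Lean on these libraries where they do the work, as an engineer would, in place of code of your own. Each camera call takes 0.05 s, during which the arm holds its last target. There are 200 camera calls.

## Working session

There is one attempt and no reset: what is moved stays moved. The work goes in short steps, Python scripts to look and compute and a tool call to move; the robot and the scene stay as the last step left them, time stands still between calls to the robot, and variables do not carry over. Pictures are saved under pics/ and viewed, at most 10 in all, crops included, and the job is handed in when it is done.

Besides the shell and the picture viewer there is one more tool, called after "Call:" as name([rows], argument=value, ...), one row to a line, values as JSON. drive_tool: Moves the arm, as the interface text tells. Its arguments: {"type":"object","properties":{"motion":{"type":"array"}},"required":["motion"]}

```bash
ls; mkdir -p pics; python3 - <<'E'
from cell import monitor,cams
import cv2,numpy as np
s=monitor.read_state();print(s)
for n in("scene","top"):
    d=cams.get_image(n);cv2.imwrite(f"pics/{n}0.png",d["color"]);np.savez(f"{n}.npz",**{k:d[k] for k in"KRt"})
    print(n,d["K"],d["R"],d["t"])
E
```

```text
pics
{'clock': 0.0, 'qpos': array([-1.28980939,  0.62935512,  0.03842817,  1.51837324, -0.02699974,
        0.99627711, -0.01998037]), 'qd': array([ 0.00033924, -0.00112209,  0.00076002, -0.00023533,  0.00149412,
        0.00116012,  0.00113052]), 'tau': array([-1.19643068e-03, -5.63393497e+01,  1.22580741e+00, -1.93440109e+01,
        1.10445012e-02,  1.05606130e-02,  6.46311932e-06]), 'eef_pos': array([220.67447194, 610.73280307, 230.3813242 ]), 'tool_rot': array([-3.13969750e+00,  1.75806438e-05,  2.79483653e+00]), 'force': array([ 0.67858717, -1.15672499, -0.31301901]), 'torque': array([-0.02337469, -0.03284951,  0.03072651]), 'gripper_force': 0.0, 'width': 85.24900893957988}
scene [[386.01608179   0.         254.43605168]
 [  0.         386.01608179 187.6584317 ]
 [  0.           0.           1.        ]] [[-0.66244283  0.7490914   0.0056183 ]
 [ 0.60985965  0.54364119 -0.57665021]
 [-0.43501805 -0.37857143 -0.81697183]] [ 399.06215064 -324.80326392 1777.13143693]
top [[378.37662925   0.         259.87701163]
 [  0.         378.37662925 199.9949122 ]
 [  0.           0.           1.        ]] [[ 0.01146169 -0.99982552 -0.01474976]
 [-0.98225914 -0.00849667 -0.18733603]
 [ 0.18717802  0.01663527 -0.98218514]] [   3.39356457  607.43348326 1398.05796403]
```

View pics/scene0.png

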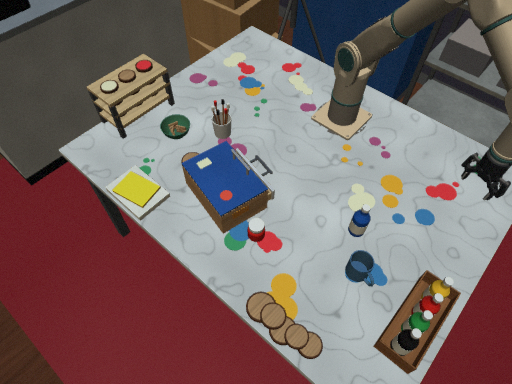

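View pics/top0.png

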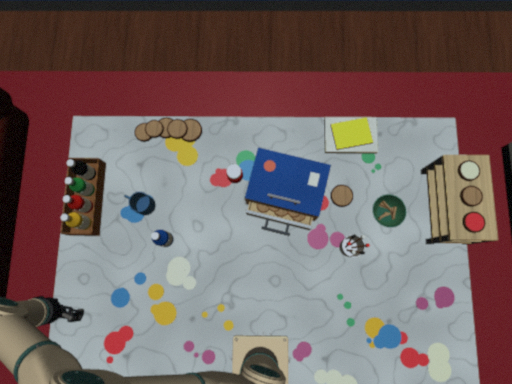

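The scene view shows the chest around (228,185), with the drawer and lid handles near (255,165). In the top view the chest is at (287,185), the drawer handle near (276,228), and the brush pot at (352,245) to the right. I'll enlarge both.

```bash
python3 - <<'E'
import cv2
a=cv2.imread("pics/top0.png")[140:245,225:345];cv2.imwrite("pics/tc.png",cv2.resize(a,None,fx=5.5,fy=5.5,interpolation=cv2.INTER_CUBIC))
a=cv2.imread("pics/scene0.png")[130:235,175:285];cv2.imwrite("pics/sc.png",cv2.resize(a,None,fx=5.5,fy=5.5,interpolation=cv2.INTER_CUBIC))
E
```

```text
(no output)
```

View pics/tc.png

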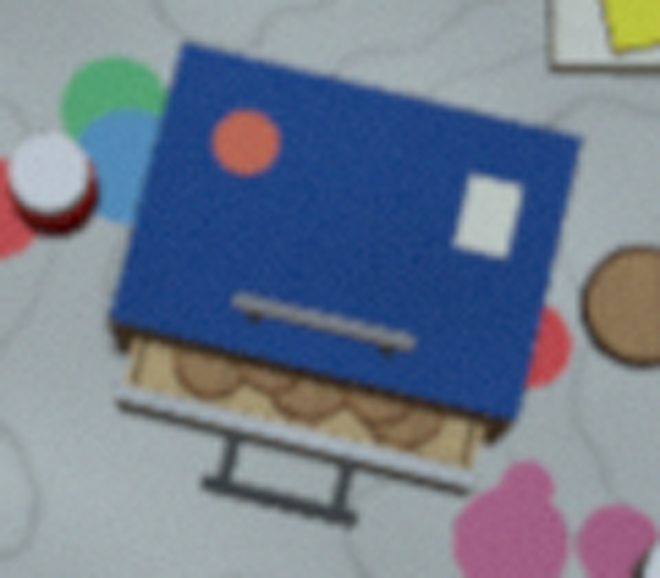

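View pics/sc.png

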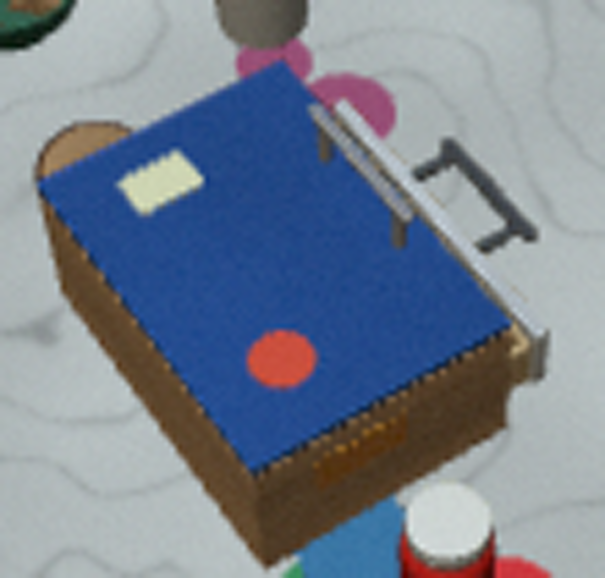

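Top crop: lid corners are (183,43), (581,137), (515,425) and (112,318). The lid bar runs (235,299)–(412,344) and the drawer bar (206,483)–(353,519).
Scene crop: the same corners are (258,470), (40,183), (283,60) and (510,325). The lid bar runs (408,215)–(313,110) and the drawer bar (533,237)–(448,145).

```bash
cat > h.py <<'E'
import numpy as np,cv2
C={n:np.load(f"{n}.npz") for n in("scene","top")}
P={n:c["K"]@np.c_[c["R"],c["t"]] for n,c in C.items()}
def tri(t,s):
    X=cv2.triangulatePoints(P["top"],P["scene"],np.array(t,float).T,np.array(s,float).T);return (X[:3]/X[3]).T
def proj(n,X):
    x=np.c_[X,np.ones(len(X))]@P[n].T;return x[:,:2]/x[:,2:]
E
python3 - <<'E'
from h import *
from scipy.optimize import least_squares
from scipy.spatial.transform import Rotation as Ro
f=lambda a,o:(np.array(a)+.5)/5.5-.5+np.array(o)
t=f([(183,43),(581,137),(515,425),(112,318),(235,299),(412,344),(206,483),(353,519)],(225,140))
s=f([(258,470),(40,183),(283,60),(510,325),(408,215),(313,110),(533,237),(448,145)],(175,130))
X=tri(t,s);print(X.round(1))
def model(p):
    m=np.array([(100,140,130),(100,-140,130),(-100,-140,130),(-100,140,130),(-75,60,170),(-75,-60,170),(-140-p[3],56,65),(-140-p[3],-56,65)],float)
    return Ro.from_euler('z',p[2]).apply(m)+[p[0],p[1],0]
r=least_squares(lambda p:np.r_[(proj("top",model(p))-t).ravel(),(proj("scene",model(p))-s).ravel()],[600,0,-.2,50],x_scale=[1,1,.01,1])
print(r.x,abs(r.fun).max());m=model(r.x);print((X-m).round(1));print("lidh",m[4:6].mean(0),"drawer h",m[6:].mean(0))
# bystanders near: brush pot, from views
print(tri([(352,246),(276,228)],[(222,132),(262,165)]))
E
```

```text
[[ 7.938e+02  1.810e+01  1.313e+02]
 [ 7.294e+02 -2.511e+02  1.324e+02]
 [ 5.352e+02 -2.057e+02  1.291e+02]
 [ 6.035e+02  6.260e+01  1.275e+02]
 [ 6.079e+02 -2.050e+01  1.770e+02]
 [ 5.801e+02 -1.335e+02  1.697e+02]
 [ 5.008e+02 -6.000e-01  6.690e+01]
 [ 4.773e+02 -1.013e+02  6.690e+01]]
[ 6.65822754e+02 -9.45831308e+01 -2.39156743e-01  4.23042275e+01] 1.4759276470005034
[[-2.3  0.4  1.3]
 [-0.4  3.2  2.4]
 [-0.3  1.2 -0.9]
 [ 1.7 -2.5 -2.5]
 [ 0.7 -2.   7. ]
 [ 1.4  1.6 -0.3]
 [-1.1 -3.6  1.9]
 [ 1.8  4.5  1.9]]
lidh [592.9573989  -76.81687173 170.        ] drawer h [488.70725634 -51.39827566  65.        ]
[[ 435.91328643 -345.96501651    2.61892731]
 [ 498.46298706  -52.55607117   69.43086753]]
```

The fit is consistent: residuals are at most 1.5 px, and triangulated heights of 127–132, 170–177 and 67 mm match the expected 130, 170 and 65. The chest is at (666,-95), yaw -0.239, with the drawer 42 mm out. Next I twist so that tool x = chest y and tool y = chest x.

Call:
drive_tool([
  {"fingers":0,"linear":[0,0,0],"twist":0.122},
  {"fingers":0,"linear":[0,0,0],"twist":0.122},
  {"fingers":0,"linear":[0,0,0],"twist":0.122},
  {"fingers":0,"linear":[0,0,0],"twist":0.122},
  {"fingers":0,"linear":[0,0,0],"twist":0.122},
])

```text
clock: 0.52
eef_pos: [220.7, 611.0, 230.8]
tool_rot: [-3.141, 0.001, 2.179]
force: [0.7, -0.7, 0.6]
width: 25.8
gripper_force: 0.0
```

Call:
drive_tool([
  {"fingers":0,"linear":[0,0,0],"twist":0.122},
  {"fingers":0,"linear":[0,0,0],"twist":0.122},
  {"fingers":0,"linear":[0,0,0],"twist":0.122},
  {"fingers":0,"linear":[0,0,0],"twist":0.122},
  {"fingers":0,"linear":[0,0,0],"twist":0.122},
])

```text
clock: 0.93
eef_pos: [220.7, 611.0, 230.8]
tool_rot: [-3.141, 0.001, 1.569]
force: [-0.4, -0.5, -0.3]
width: -0.2
gripper_force: 0.0
```

Call:
drive_tool([
  {"fingers":0,"linear":[0,0,0],"twist":0.122},
  {"fingers":0,"linear":[0,0,0],"twist":0.117},
  {"fingers":0,"linear":[-0.025,0.02,0],"twist":0},
  {"fingers":0,"linear":[-0.03,0.024,0],"twist":0},
  {"fingers":0,"linear":[-0.03,0.024,0],"twist":0},
])

```text
clock: 1.35
eef_pos: [266.8, 511.8, 230.5]
tool_rot: [3.141, 0.001, 1.338]
force: [0.5, -0.4, 0.8]
width: 0.1
gripper_force: 0.0
```

Call:
drive_tool([
  {"fingers":0,"linear":[-0.033,0.02,0],"twist":0.001},
  {"fingers":0,"linear":[-0.033,0.02,0],"twist":0.001},
  {"fingers":0,"linear":[-0.033,0.02,0],"twist":0},
  {"fingers":0,"linear":[-0.033,0.02,0],"twist":0},
  {"fingers":0,"linear":[-0.033,0.02,0],"twist":0},
])

```text
clock: 1.77
eef_pos: [325.8, 327.1, 231.1]
tool_rot: [-3.141, 0.0, 1.334]
force: [0.6, -0.2, 0.3]
width: -0.1
gripper_force: 0.0
```

Call:
drive_tool([
  {"fingers":0,"linear":[-0.033,0.02,0],"twist":0},
  {"fingers":0,"linear":[-0.033,0.02,0],"twist":0},
  {"fingers":0,"linear":[-0.033,0.02,0],"twist":0},
  {"fingers":0,"linear":[-0.033,0.02,0],"twist":0},
  {"fingers":0,"linear":[-0.033,0.02,0],"twist":0},
])

```text
clock: 2.18
eef_pos: [384.2, 143.4, 231.3]
tool_rot: [-3.141, -0.0, 1.334]
force: [1.1, 0.1, -0.5]
width: -0.0
gripper_force: 0.0
```

Call:
drive_tool([
  {"fingers":0,"linear":[-0.033,0.02,0],"twist":0},
  {"fingers":0,"linear":[-0.033,0.02,0],"twist":0},
  {"fingers":0,"linear":[-0.033,0.01,0],"twist":0},
  {"fingers":0,"linear":[-0.033,0.01,0],"twist":0},
  {"fingers":0,"linear":[-0.033,0.01,0],"twist":0},
])

```text
clock: 2.6
eef_pos: [413.2, -33.4, 231.2]
tool_rot: [-3.141, -0.0, 1.334]
force: [-0.3, -0.0, -0.2]
width: 0.1
gripper_force: 0.0
```

Call:
drive_tool([
  {"fingers":0,"linear":[0,0.01,0.034],"twist":0},
  {"fingers":0,"linear":[0,0.005,0.035],"twist":0},
  {"fingers":0,"linear":[0,0,0.035],"twist":0},
  {"fingers":0,"linear":[0,0,0.035],"twist":0},
  {"fingers":0,"linear":[0,0,0.034],"twist":0},
])

```text
clock: 3.02
eef_pos: [428.0, -35.3, 56.6]
tool_rot: [-3.141, 0.0, 1.334]
force: [1.3, 0.7, -1.0]
width: -0.0
gripper_force: 0.0
```

Call:
drive_tool([
  {"fingers":0,"linear":[0,0.01,0],"twist":0},
  {"fingers":0,"linear":[0,0.01,0],"twist":0},
  {"fingers":0,"linear":[0,0.007,0],"twist":0},
])

```text
clock: 3.27
eef_pos: [454.7, -42.0, 57.3]
tool_rot: [-3.14, 0.001, 1.333]
force: [-0.0, -1.0, -0.3]
width: -0.1
gripper_force: 0.0
```

```bash
cat >> h.py <<'E'
def chest(p):
    c,s=np.cos(-.2392),np.sin(-.2392);d=np.array(p[:2])-[665.8,-94.6]
    return np.array([d[0]*c+d[1]*s,-d[0]*s+d[1]*c,p[2]]).round(1)
def look(n,o,box=None,f=5):
    from cell import cams
    a=cams.get_image(n)["color"]
    if box: x,y,w,h=box;a=cv2.resize(a[y:y+h,x:x+w],None,fx=f,fy=f,interpolation=cv2.INTER_CUBIC)
    cv2.imwrite(f"pics/{o}.png",a)
E
python3 - <<'E'
from h import *
from cell import monitor
s=monitor.read_state();print(chest(s["eef_pos"]),s["force"],s["eef_pos"])
look("scene","s1",(180,90,120,110),5)
E
```

```text
[-217.6    1.1   57.3] [-0.01420168 -0.95503323 -0.30361878] [454.68604172 -41.99946492  57.3305473 ]
```

View pics/s1.png

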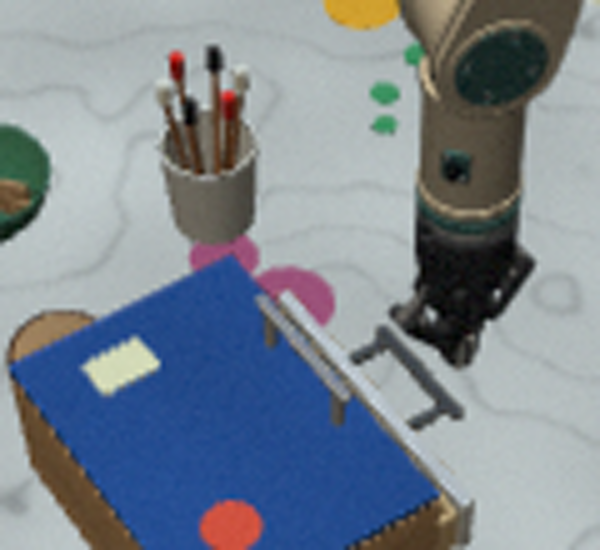

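The shut fingers (tip near (460,350)) stand in front of the drawer bar, level with its middle. I'll push now.

Call:
drive_tool([
  {"fingers":0,"linear":[0,0.008,0],"twist":0},
  {"fingers":0,"linear":[0,0.008,0],"twist":0},
  {"fingers":0,"linear":[0,0.008,0],"twist":0},
  {"fingers":0,"linear":[0,0.008,0],"twist":0},
  {"fingers":0,"linear":[0,0.006,0],"twist":0},
])

```text
clock: 3.73
eef_pos: [492.1, -50.5, 58.6]
tool_rot: [3.141, -0.0, 1.334]
force: [-1.1, 0.4, 1.7]
width: -0.0
gripper_force: 1.1
```

Call:
drive_tool([
  {"fingers":0,"linear":[0,0.004,0],"twist":0},
  {"fingers":0,"linear":[0,0.003,0],"twist":0},
  {"fingers":0,"linear":[0,0.003,0],"twist":0},
])

```text
clock: 3.98
eef_pos: [501.2, -52.7, 58.4]
tool_rot: [-3.141, -0.0, 1.334]
force: [-1.8, 0.6, 3.3]
width: 0.0
gripper_force: 1.4
```

Call:
drive_tool([
  {"fingers":0,"linear":[0,0.003,0],"twist":0},
  {"fingers":0,"linear":[0,0.002,0],"twist":0},
  {"fingers":0,"linear":[0,0.002,0],"twist":0},
])

```text
clock: 4.23
eef_pos: [508.0, -54.4, 58.3]
tool_rot: [-3.141, -0.0, 1.334]
force: [-2.4, -0.3, 2.0]
width: 0.3
gripper_force: 1.3
```

Call:
drive_tool([
  {"fingers":0,"linear":[0,0.001,0],"twist":0},
  {"fingers":0,"linear":[0,0.001,0],"twist":0},
])

```text
clock: 4.4
eef_pos: [509.8, -54.9, 58.3]
tool_rot: [-3.141, -0.0, 1.334]
force: [-1.6, 1.4, 2.6]
width: -0.3
gripper_force: 1.3
```

Call:
drive_tool([
  {"fingers":0,"linear":[0,0.001,0],"twist":0},
  {"fingers":0,"linear":[0,0.001,0],"twist":0},
  {"fingers":0,"linear":[0,0.001,0],"twist":0},
])

```text
clock: 4.65
eef_pos: [512.7, -55.6, 58.3]
tool_rot: [-3.141, -0.0, 1.334]
force: [-0.7, 0.5, 2.8]
width: 0.4
gripper_force: 1.2
```

```bash
python3 - <<'E'
from h import *
from cell import monitor
s=monitor.read_state();print(chest(s["eef_pos"]),s["force"],s["eef_pos"])
look("scene","s2",(180,90,120,110),5)
E
```

```text
[-157.9    1.6   58.3] [-0.73652708  0.478428    2.84128817] [512.7288663  -55.61527812  58.29746057]
```

View pics/s2.png

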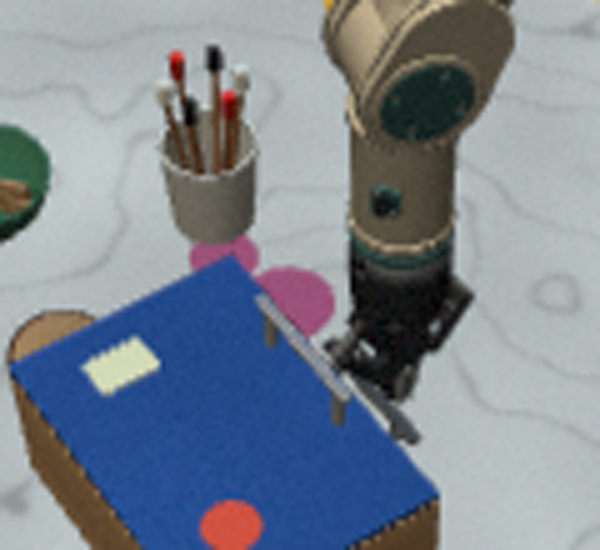

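The drawer front is now nearly flush under the lid edge. There is no stop force yet, so I continue in 1 mm steps.

Call:
drive_tool([
  {"fingers":0,"linear":[0,0.001,0],"twist":0},
  {"fingers":0,"linear":[0,0.001,0],"twist":0},
  {"fingers":0,"linear":[0,0.001,0],"twist":0},
])

```text
clock: 4.95
eef_pos: [513.9, -55.9, 58.2]
tool_rot: [-3.138, -0.0, 1.334]
force: [-6.5, 0.9, 7.8]
width: 0.1
gripper_force: 4.4
```

Call:
drive_tool([
  {"fingers":0,"linear":[0,0.001,0],"twist":0},
  {"fingers":0,"linear":[0,0.001,0],"twist":0},
])

```text
clock: 5.12
eef_pos: [514.1, -55.9, 58.1]
tool_rot: [-3.134, -0.001, 1.334]
force: [-9.7, 2.6, 11.6]
width: -0.3
gripper_force: 6.8
```

Motion stopped as force rose to 10 N, so something is at its stop. I'll back off, rise and verify.

Call:
drive_tool([
  {"fingers":0,"linear":[0,0,0],"twist":0},
  {"fingers":0,"linear":[0,-0.015,0],"twist":0},
  {"fingers":0,"linear":[0,-0.03,0],"twist":0},
  {"fingers":0,"linear":[0,-0.03,0],"twist":0},
  {"fingers":0,"linear":[0,0,-0.03],"twist":0},
])

```text
clock: 5.53
eef_pos: [434.7, -37.0, 84.8]
tool_rot: [-3.125, 0.001, 1.334]
force: [0.2, 0.5, -0.1]
width: 0.1
gripper_force: 0.0
```

Call:
drive_tool([
  {"fingers":1,"linear":[0,0,-0.04],"twist":0},
  {"fingers":1,"linear":[0,0,-0.04],"twist":0},
  {"fingers":1,"linear":[0,0,-0.04],"twist":0},
  {"fingers":1,"linear":[0,0,-0.03],"twist":0},
  {"fingers":1,"linear":[0,0,0],"twist":0},
])

```text
clock: 5.95
eef_pos: [449.0, -40.3, 243.7]
tool_rot: [3.129, -0.003, 1.333]
force: [0.4, -0.4, -0.3]
width: 60.5
gripper_force: 0.0
```

```bash
python3 - <<'E'
from h import *
from cell import monitor
s=monitor.read_state();print(chest(s["eef_pos"]),s["force"],s["eef_pos"],s["width"])
c,sn=np.cos(-.2392),np.sin(-.2392)
W=lambda m:np.array([(665.8+x*c-y*sn,-94.6+x*sn+y*c,z) for x,y,z in m])
m=[(-140,56,65),(-140,-56,65),(-75,60,170),(-75,-60,170)]
print("scene crop px expected (home)",((proj("scene",W(m))-[200,120])*7).round())
look("scene","s3",(200,120,90,80),7)
E
```

```text
[-223.5    1.4  243.7] [ 0.37286635 -0.42933015 -0.3472634 ] [449.00883669 -40.26577302 243.67899594] 60.5029916300287
scene crop px expected (home) [[443. 410.]
 [329. 281.]
 [350. 351.]
 [222. 204.]]
```

View pics/s3.png

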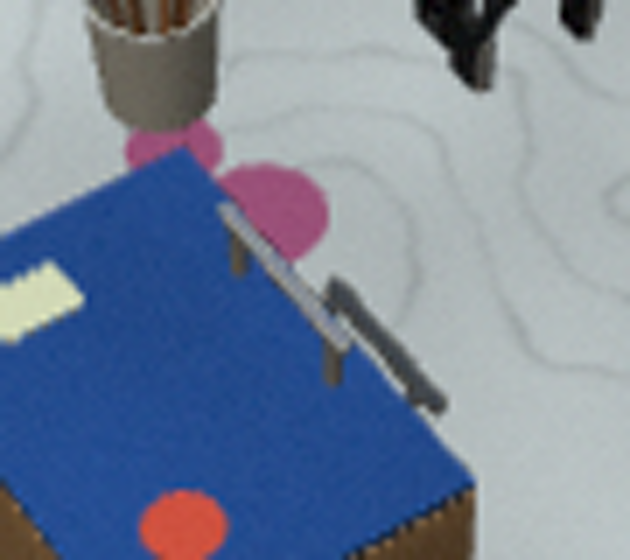

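The drawer bar ends at (337,280) and (443,407) match the predicted home position, and the lid bar at (222,205)–(348,348) matches the shut prediction. Now I move over the lid bar.

Call:
drive_tool([
  {"fingers":1,"linear":[0,0.037,0],"twist":0},
  {"fingers":1,"linear":[0,0.037,0],"twist":0},
  {"fingers":1,"linear":[0,0.037,0],"twist":0},
  {"fingers":1,"linear":[0,0.036,0],"twist":0},
  {"fingers":1,"linear":[0,0,0],"twist":0},
])

```text
clock: 6.42
eef_pos: [593.8, -75.6, 236.5]
tool_rot: [3.136, 0.002, 1.334]
force: [0.9, 0.2, 0.7]
width: 85.3
gripper_force: 0.0
```

```bash
python3 - <<'E'
from h import *
from cell import monitor
s=monitor.read_state();print(chest(s["eef_pos"]),s["tool_rot"],s["width"])
E
```

```text
[-74.5   1.4 236.5] [3.13630679e+00 2.23923998e-03 1.33409186e+00] 85.26187781452285
```

Down 85 mm to TCP z≈151.5, then close.

Call:
drive_tool([
  {"fingers":1,"linear":[-0.001,0,0.025],"twist":0},
  {"fingers":1,"linear":[0,0,0.025],"twist":0},
  {"fingers":1,"linear":[0,0,0.02],"twist":0},
  {"fingers":1,"linear":[0,0,0.015],"twist":0},
  {"fingers":1,"linear":[0,0,0],"twist":0},
])

```text
clock: 6.83
eef_pos: [584.3, -74.2, 148.8]
tool_rot: [-3.134, 0.001, 1.333]
force: [-0.6, 1.6, -1.0]
width: 85.4
gripper_force: 0.0
```

Call:
drive_tool([
  {"fingers":0,"linear":[0,0,0],"twist":0},
  {"fingers":0,"linear":[0,0,0],"twist":0},
  {"fingers":0,"linear":[0,0,0],"twist":0},
  {"fingers":0,"linear":[0,0,0],"twist":0},
  {"fingers":0,"linear":[0,0,0],"twist":0},
])

```text
clock: 7.25
eef_pos: [587.9, -74.7, 154.2]
tool_rot: [3.14, -0.0, 1.334]
force: [-0.2, 0.6, 0.0]
width: 25.6
gripper_force: 0.0
```

Call:
drive_tool([
  {"fingers":0,"linear":[0,0,0],"twist":0},
  {"fingers":0,"linear":[0,0,0],"twist":0},
  {"fingers":0,"linear":[0,0,0],"twist":0},
  {"fingers":0,"linear":[0,0,0],"twist":0},
  {"fingers":0,"linear":[0,0,0],"twist":0},
])

```text
clock: 7.67
eef_pos: [594.4, -76.3, 155.0]
tool_rot: [3.126, 0.001, 1.334]
force: [13.6, -2.9, -6.9]
width: 7.9
gripper_force: 58.4
```

```bash
python3 - <<'E'
from h import *
from cell import monitor
s=monitor.read_state();p=chest(s["eef_pos"]);print(p,s["tool_rot"],s["width"],s["force"])
f=lambda d:np.array([-175*np.cos(d)+50*np.sin(d),175*np.sin(d)+50*np.cos(d)])
a=np.radians(np.arange(0,46,3));k=np.array([f(x) for x in a]);print(np.c_[np.degrees(a),np.r_[[[0,0]],np.diff(k,axis=0)],k-k[0]].round(1))
E
```

```text
[-73.7   0.8 155. ] [3.12630200e+00 7.99944513e-04 1.33386851e+00] 7.896026930930373 [13.55601214 -2.8954882  -6.92341986]
[[  0.    0.    0.    0.    0. ]
 [  3.    2.9   9.1   2.9   9.1]
 [  6.    3.3   8.9   6.2  18. ]
 [  9.    3.8   8.7  10.   26.8]
 [ 12.    4.2   8.5  14.2  35.3]
 [ 15.    4.7   8.3  18.9  43.6]
 [ 18.    5.1   8.   24.   51.6]
 [ 21.    5.5   7.8  29.5  59.4]
 [ 24.    5.9   7.5  35.5  66.9]
 [ 27.    6.3   7.1  41.8  74. ]
 [ 30.    6.7   6.8  48.4  80.8]
 [ 33.    7.    6.4  55.5  87.2]
 [ 36.    7.3   6.1  62.8  93.3]
 [ 39.    7.7   5.7  70.5  99. ]
 [ 42.    7.9   5.3  78.4 104.3]
 [ 45.    8.2   4.8  86.6 109.1]]
```

The bar is gripped with 58 N. Now I lift along the arc, at 3° per row.

Call:
drive_tool([
  {"fingers":0,"linear":[0,0.0025,-0.0045],"twist":0},
  {"fingers":0,"linear":[0,0.0015,-0.0046],"twist":0},
  {"fingers":0,"linear":[0,0.0033,-0.0089],"twist":0},
  {"fingers":0,"linear":[0,0.0038,-0.0087],"twist":0},
  {"fingers":0,"linear":[0,0.0042,-0.0085],"twist":0},
])

```text
clock: 8.08
eef_pos: [607.1, -79.5, 189.3]
tool_rot: [3.131, 0.001, 1.334]
force: [13.4, -3.5, -13.9]
width: 7.2
gripper_force: 58.1
```

```bash
cat >> h.py <<'E'
def ang():
    from cell import monitor
    s=monitor.read_state();p=chest(s["eef_pos"])
    x=p[0]-100-1.0;z=p[2]+15.5-120.5   # grasp offset: at shut TCP was (-73.7,155) for bar (-75,170.5)
    print(p,"lid deg",np.degrees(np.arctan2(z,-x)-np.arctan2(50,175)).round(1),"r",np.hypot(x,z).round(1),s["tool_rot"].round(3),s["force"].round(1),s["gripper_force"],s["width"],s["qpos"].round(2))
E
python3 -c "from h import *;ang();look('scene','s4',(180,90,120,110),5)"
```

```text
[-60.6   0.8 189.3] lid deg 11.6 r 182.3 [3.131e+00 1.000e-03 1.334e+00] [ 13.4  -3.5 -13.9] 58.07368755340576 7.247798361829552 [-0.22  0.66  0.49  1.69 -0.39  0.87  0.2 ]
```

View pics/s4.png

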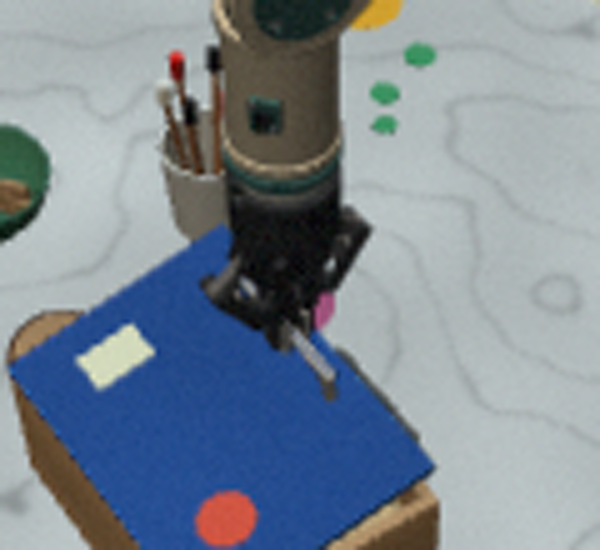

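The lid is following: it is open about 11.6° with the fingers holding the bar, and the lid corner at (433,465) has risen clear of the chest. I continue along the arc.

Call:
drive_tool([
  {"fingers":0,"linear":[0,0.0055,-0.0083],"twist":0},
  {"fingers":0,"linear":[0,0.0053,-0.008],"twist":0},
  {"fingers":0,"linear":[0,0.0055,-0.0078],"twist":0},
  {"fingers":0,"linear":[0,0.0059,-0.0075],"twist":0},
  {"fingers":0,"linear":[0,0.0063,-0.0071],"twist":0},
])

```text
clock: 8.55
eef_pos: [630.8, -85.2, 226.4]
tool_rot: [3.141, 0.001, 1.334]
force: [4.9, -1.7, -12.4]
width: 7.6
gripper_force: 58.2
```

```bash
python3 -c "from h import *;ang()"
```

```text
[-36.3   0.8 226.4] lid deg 25.5 r 183.3 [3.141e+00 1.000e-03 1.334e+00] [  4.9  -1.7 -12.4] 58.16452145576477 7.587991209832781 [-0.21  0.66  0.51  1.57 -0.37  1.    0.18]
```

Call:
drive_tool([
  {"fingers":0,"linear":[0,0.0067,-0.0068],"twist":0},
  {"fingers":0,"linear":[0,0.007,-0.0064],"twist":0},
  {"fingers":0,"linear":[0,0.0073,-0.0061],"twist":0},
  {"fingers":0,"linear":[0,0.0077,-0.0057],"twist":0},
  {"fingers":0,"linear":[0,0.0079,-0.0053],"twist":0},
])

```text
clock: 8.97
eef_pos: [662.0, -92.8, 256.4]
tool_rot: [-3.132, -0.0, 1.333]
force: [-6.6, 0.5, -1.5]
width: 7.5
gripper_force: 58.5
```

Call:
drive_tool([
  {"fingers":0,"linear":[0,0.0041,-0.0026],"twist":0},
  {"fingers":0,"linear":[0,0.002,-0.0015],"twist":0},
  {"fingers":0,"linear":[0,0,0],"twist":0},
  {"fingers":0,"linear":[0,0,0],"twist":0},
])

```text
clock: 9.3
eef_pos: [667.6, -94.2, 260.4]
tool_rot: [-3.132, -0.0, 1.333]
force: [-7.0, 0.8, -0.7]
width: 7.2
gripper_force: 58.7
```

```bash
python3 - <<'E'
from h import *;ang()
look('scene','s5',(180,70,120,120),5)
c,sn=np.cos(-.2392),np.sin(-.2392)
for d in(39,42,45,48):
    a=np.radians(d);m=[]
    for y in(140,-140):
        for lx in (-200,):
            x=lx*np.cos(a)+10*np.sin(a);z=-lx*np.sin(a)+10*np.cos(a);m.append((100+x,y,120.5+z))
    m=np.array(m);w=np.c_[665.8+m[:,0]*c-m[:,1]*sn,-94.6+m[:,0]*sn+m[:,1]*c,m[:,2]]
    print(d,((proj("scene",w)-[180,70])*5).round().tolist())
E
```

```text
[  1.7   0.8 260.4] lid deg 41.5 r 184.4 [-3.132 -0.     1.333] [-7.   0.8 -0.7] 58.72846305370331 7.228320425892704 [-0.18  0.69  0.52  1.4  -0.36  1.15  0.15]
39 [[386.0, 519.0], [164.0, 266.0]]
42 [[377.0, 517.0], [154.0, 262.0]]
45 [[367.0, 516.0], [144.0, 259.0]]
48 [[357.0, 515.0], [134.0, 257.0]]
```

View pics/s5.png

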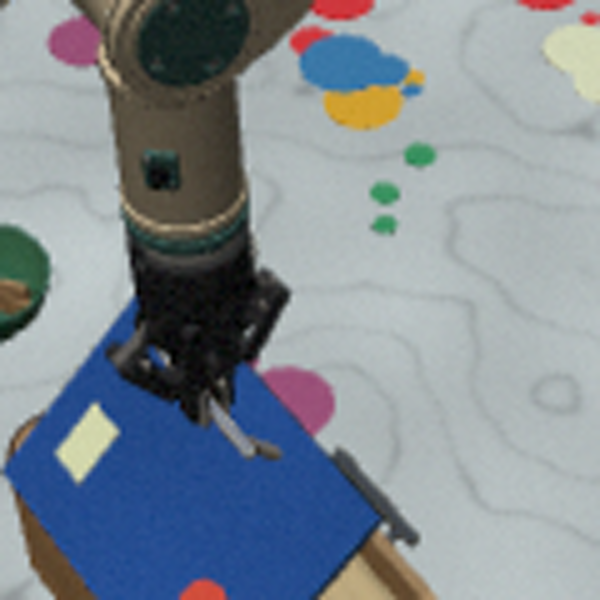

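The lid corner at (382,520) puts the lid near 40.5–41.5°, which agrees with the arm reading. The drawer bar end at (416,542) still matches home. I need about 4° more.

Call:
drive_tool([
  {"fingers":0,"linear":[0,0.0035,-0.0024],"twist":0},
  {"fingers":0,"linear":[0,0.0035,-0.0022],"twist":0},
  {"fingers":0,"linear":[0,0.003,-0.0018],"twist":0},
  {"fingers":0,"linear":[0,0,0],"twist":0},
  {"fingers":0,"linear":[0,0,0],"twist":0},
])

```text
clock: 9.77
eef_pos: [677.9, -96.7, 267.2]
tool_rot: [-3.134, -0.0, 1.333]
force: [-6.7, 0.8, 0.5]
width: 7.5
gripper_force: 58.8
```

Call:
drive_tool([
  {"fingers":0,"linear":[0,0,0],"twist":0},
  {"fingers":0,"linear":[0,0,0],"twist":0},
  {"fingers":0,"linear":[0,0,0],"twist":0},
  {"fingers":0,"linear":[0,0,0],"twist":0},
  {"fingers":0,"linear":[0,0,0],"twist":0},
])

```text
clock: 10.18
eef_pos: [677.8, -96.7, 267.1]
tool_rot: [-3.134, -0.0, 1.333]
force: [-5.6, 1.3, -0.6]
width: 7.6
gripper_force: 58.8
```

```bash
python3 -c "from h import *;ang();look('scene','s6',(180,70,120,120),5)"
```

```text
[ 12.1   0.8 267.1] lid deg 45.3 r 184.9 [-3.134 -0.     1.333] [-5.6  1.3 -0.6] 58.827892541885376 7.618522927395823 [-0.17  0.7   0.52  1.36 -0.36  1.17  0.15]
```

View pics/s6.png

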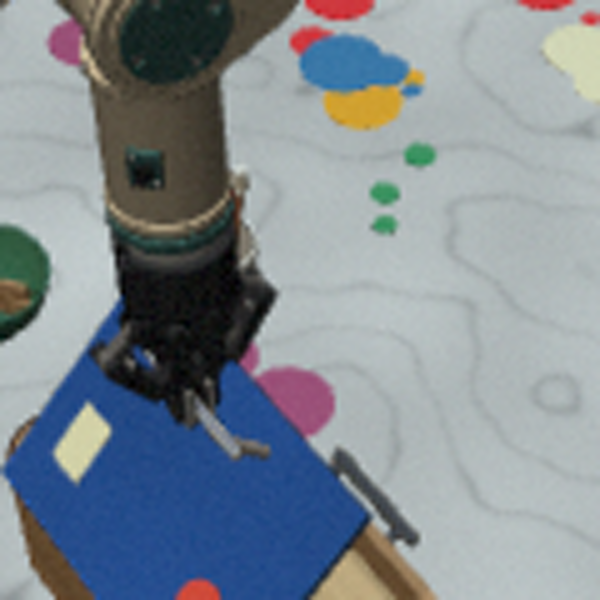

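The lid corner at (370,518) gives 44–45°, and the arm reading gives 45.3°. The lid is steady, the drawer bar is unchanged at home, and the grip is firm, so I hand in.

```bash
python3 -c "from cell import ctrl;print(ctrl.finish_job())"
```

```text
the job is handed in; nothing more can be done
None
```

The job is handed in: I pushed the drawer fully home with the lid shut, then raised the lid to about 45° and am still holding it steady by its handle, with the drawer still home and nothing else on the table touched by any planned move (the outlying items were not re-checked).

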